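# Stand the forming stake in its holder

### The arm

A 6-joint arm with a two-finger parallel gripper is mounted at the origin on the work surface. World frame = base frame: x ahead of the robot, y to its left, z up, the work surface at z = 0. Lengths are in m, angles in degrees, forces in N, time in s.
With the tool pointing down it reaches from about 0.35 to 0.875 m from the base axis. Payload 4.2 kg.
Tool frame: the origin (TCP) lies midway between the tips of the shut fingers; the grasp point (between the pads) lies 19 mm behind it; x points along the fingers, y is the direction in which the jaws open and shut, and the axes are right-handed (so a half turn about x gives the same grasp; the last joint's range is limited). The gripper opens to 87 mm and grips with 3 to 60 N. Pads are 19 mm wide; open, the fingers measure 117 mm over their backs; the gripper's body (75 mm by 190 mm) begins 51 mm behind the grasp point.
Start: joints at [14.817, 22.042, 0.453, 0, -68.411, -14.817], TCP at [0.625, 0, 0.223] pointing down, gripper open.
Joint ranges: [-179.83, 179.83], [-69.29, 118.12], [-61.27, 80.66], [-181.25, 117.63], [-171.15, -9.14], [-177.46, 177.46]. Speed limits (degrees/s): [159.86, 159.86, 180, 180, 180, 180].

### API

Orientations are given as a 3x3 rotation matrix whose columns are the frame's x, y, z axes.
In Python, from station import r gives the robot as it stands.
- The arm moves only by the tool play_rows, never from a script. Its argument "plan" is a list that holds one entry, the list of rows, each a list of 6 numbers: the shift along the tool's x, y, z in cm, then the turn, a rotation vector about the tool's x, y, z in units of 10 degrees (1.0 is 10 degrees). A call has 1 to 5 rows; each row is the pose to reach, as a shift and turn from the pose commanded when the call began, along the tool's axes at that moment; what a row does not reach only later rows make up. A row lasts 1/8 s, in which the tool goes at most 62.5 mm and 10.7 degrees, less where a joint would pass 70% of its speed; a pose out of reach is approached as far as the arm can. A call with a gripper value outside its range is refused whole. "hand" is the opening, from 0 (shut) to 1 (fully open), set as the call begins (left out, the last holds). The fingers move at their own pace and stop on an object; the grip force is fixed at half the most. Time passes only in rows, so rows that repeat a pose let the fingers close. It gives the time, the measured TCP pose, the force and the opening at its end, in the units of the state.
- r.sense(): the state, without advancing time (a new reading comes with each control period).
- r.capture(name): name is "scene" or "side" or "wrist"; returns (picture, depth): 400x640x3 uint8, blue, green, red; 400x640 float32, m along the optical axis (not along the pixel's ray), 0 where there is no reading.
- r.get_calibration(name): a dict with "vfov" (degrees; the focal length in pixels is half the picture's height over the tangent of half this angle, whatever the lens; pixels are square), "cx", "cy" (the principal point, pixels), "rvec" (rotation vector, rad) and "tvec" (3), from world to camera coordinates, as OpenCV has them. Camera axes: x right, y down, z forward; pixel columns grow to the right and rows downward; lengths in m; the calibration is good to about 2 mm. A picture is of the moment at which its call begins: read the wrist's pose just before it. get_calibration takes no time and is no camera call; for the wrist camera it gives the pose at the moment of the call.
- r.finish_job(): hands the job in, once; it reports no verdict.
The state is a dict: "time_s": time; "joints": joint angles; "joint_velocities": joint speeds; "effort": joint torques, N m; "tcp_pos": TCP position; "ee_rot": TCP orientation; "wrist_force": force on the tool from outside, world axes, zero at the start; "moment": the same for the moment, N m; "gripper_width": opening from 0.0 (shut) to 1.0 (fully open).
Only numpy, scipy, OpenCV 4.12 (cv2) and the standard library are available. Lean on these libraries where they do the work, as an engineer would, in place of code of your own. Each camera call takes 0.05 s, during which the arm holds its last target.

### The job

Get the orange-headed forming stake ready for use on the jeweller's bench: swing the yellow dust cover well clear of the holder's socket and leave it open, then take the orange-headed stake from its cradle and stand it upright in the socket with its taper fully home. Lower it in by hand, keeping hold until the taper is home rather than dropping it, then let go; leave the blue-headed stake and the other things on the bench alone.

Things in the scene. Friction and masses are not known exactly. Their poses are not given: they have to be found in the camera images.
- stake: The stake to use, about 350 g, loose, 130 mm long, all round parts. Origin: centre of the small end; own z runs along its axis to the head. Along z: steel taper 0-50 mm, diameter growing evenly 18 to 34 mm; steel neck, 24 mm, 50-85 mm; ORANGE cylindrical head, 36 mm, 85-118 mm, then a dome to 130 mm. At the start it leans in a plywood cradle, axis 45 degrees from vertical, head up.
- stake_head (a point): Point on the orange-headed stake's axis inside its head, 108 mm from its origin along z: a good place to grip. At the start the head overhangs the cradle on the robot's side, free all round; the taper end is low and points away from the robot. The cradle touches it only below 76 mm along z; lift it out upwards (the taper's shoulder stops it being drawn out along its axis).
- other_stake: A second stake, same sizes and axes but a BLUE flat-topped head (36 mm, 85-130 mm along z), in the same kind of cradle. To be left alone. Where the two cradles and the holder stand is exchanged from run to run.
- socket_mouth (a point): Centre of the mouth of the tapered socket, 75 mm above the bench, in the top of the grey round steel block (72 mm across, fixed, on a dark base plate 150 x 90 mm). The bore is a vertical cone, 34 mm across here and narrowing downwards to match the stake's taper: fully home, the stake's origin is 50 mm below this point. z up; x points to the cover's pivot.
- cover_pivot (a point): Point on the vertical pivot axis of the dust cover, 77 mm above the bench, 60 mm from the socket's axis. Same axes as socket_mouth.
- cover_knob (a point): Centre of the top face of the black upright knob on the dust cover: 16 mm across, 30 mm tall, standing on a yellow disc (48 mm across, 4 mm thick), 60 mm from the pivot. The disc lies 2 mm above the socket's mouth. The knob can be pinched from above.
- cover (a joint): Swing of the dust cover about its vertical pivot, rad. 0: knob right over the socket; grows counter-clockwise seen from above, to a stop at 2.4. At the start 0 to 0.3, the disc closing the socket. Light friction (about 1 N at the knob); it stays where it is left. From 1.2 on it is well clear.
- tape: Bystander: brown tape roll lying flat, 90 mm across, 25 mm high. Origin under its centre.
- cup: Bystander: white plastic cup, 72 mm across, 90 mm high. Origin under its centre.
- mallet: Bystander: hammer lying on the green mat to the robot's left, 260 mm long. Origin at its underside's centre.
- jar: Bystander: amber glass jar with a black cap, 60 mm across, 70 mm high. Origin under its centre.
Mind the look-alikes: they are no part of the job. Leave any turquoise look-alike of the stake alone.

How it is judged:
By the outcome, as a careful person would: the job done as asked, in the order asked, and still so for the second after the job is handed in, with the robot touching nothing.
It also fails if it takes over 51 s, if anything falls off the work surface, if the arm or the gripper's body presses on something with over 40 N, if the wrist force passes 120 N, or if a joint passes its speed limit or range.

## Working session

There is one attempt and no reset: what is moved stays moved. The work goes in short steps, Python scripts to look and compute and a tool call to move; the robot and the scene stay as the last step left them, time stands still between calls to the robot, and variables do not carry over. Pictures are saved under pics/ and viewed, and the job is handed in when it is done.

Besides the shell and the picture viewer there is one more tool, called after "Request:" as name(argument=value, ...), one argument or row to a line, values as JSON. play_rows: Moves the arm, as the interface text tells. Its arguments: {"type":"object","properties":{"plan":{"type":"array","items":{"type":"array","items":{"type":"array","items":{"type":"number"}}}},"hand":{"type":"number"}},"required":["plan"]}

```bash
ls; mkdir -p pics; cat > h.py <<'E'
import numpy as np, cv2
from station import r
def cal(n):
    c=r.get_calibration(n); f=200/np.tan(np.radians(c['vfov'])/2)
    R=cv2.Rodrigues(np.array(c['rvec'],float))[0]; t=np.array(c['tvec'],float).ravel()
    return c,f,R,t
def pts(depth,C):
    c,f,R,t=C
    v,u=np.mgrid[0:400,0:640]
    p=np.stack([(u-c['cx'])/f*depth,(v-c['cy'])/f*depth,depth],-1)
    return (p-t)@R
def ray(u,v,z,C):
    c,f,R,t=C
    d=R.T@np.array([(u-c['cx'])/f,(v-c['cy'])/f,1]); o=-R.T@t
    return o+d*(z-o[2])/d[2]
E
python3 - <<'E'
from h import *
for n in ['scene','side','wrist']:
    C=cal(n); im,d=r.capture(n)
    cv2.imwrite(f'pics/{n}0.png',im); np.savez(f'{n}0.npz',im=im,d=d)
    print(n,C[0],-C[2].T@C[3],(d>0).mean())
print(r.sense())
E
```

```text
pics
scene {'vfov': 48.25654683071062, 'cx': 319.2602948929996, 'cy': 193.44618450016102, 'rvec': array([ 2.19515317,  1.07619987, -0.39439018]), 'tvec': array([-0.41462157, -0.28543723,  1.61793736])} [ 1.26644484 -0.48724134  1.01480052] 0.99615234375
side {'vfov': 44.61400490997849, 'cx': 314.9500367115338, 'cy': 196.40017299899472, 'rvec': array([ 0.04953297, -2.77691367,  1.38153959]), 'tvec': array([0.60963069, 0.08881307, 1.68693891])} [0.52604199 1.31818849 1.10043589] 0.99601171875
wrist {'vfov': 68.94127016156193, 'cx': 314.25204355684576, 'cy': 201.13517981499274, 'rvec': array([0.00349651, 3.10435036, 0.4690432 ]), 'tvec': array([ 0.62459566, -0.03715293,  0.39204057])} [ 0.62533292 -0.08151907  0.38406934] 0.995921875
{'time_s': 0.15, 'joints': array([ 1.48163782e+01,  2.20810287e+01,  3.98621558e-01, -1.97571416e-02,
       -6.84097475e+01, -1.48187491e+01]), 'joint_velocities': array([-0.00636142, -0.19497245,  0.31186232,  0.06135066,  0.00208145,
       -0.0238267 ]), 'effort': array([ 3.86667998e-04, -3.91052306e+01,  1.87588084e+01,  4.22235444e+00,
        1.23758311e-02, -1.38926293e-04]), 'tcp_pos': array([6.24561656e-01, 1.29308016e-05, 2.21714735e-01]), 'ee_rot': array([[-1.63689602e-03, -9.99998646e-01,  1.68439050e-04],
       [-1.01325784e-04,  1.68605135e-04,  9.99999981e-01],
       [-9.99998655e-01,  1.63687892e-03, -1.01601636e-04]]), 'wrist_force': array([-0.28215855, -0.75978778,  0.05995287]), 'moment': array([0.01891597, 0.00565602, 0.00074642]), 'gripper_width': 0.9977404803261224}
```

View pics/scene0.png

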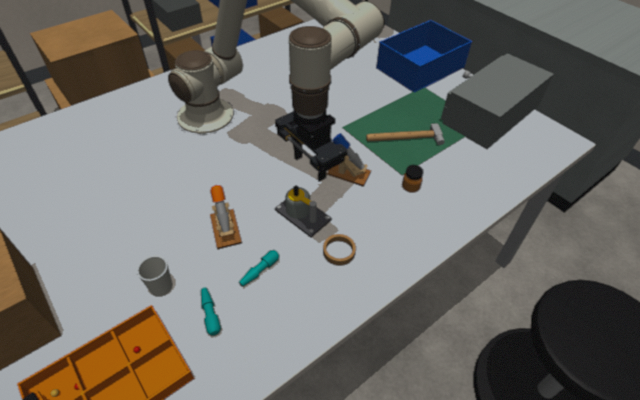

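View pics/side0.png

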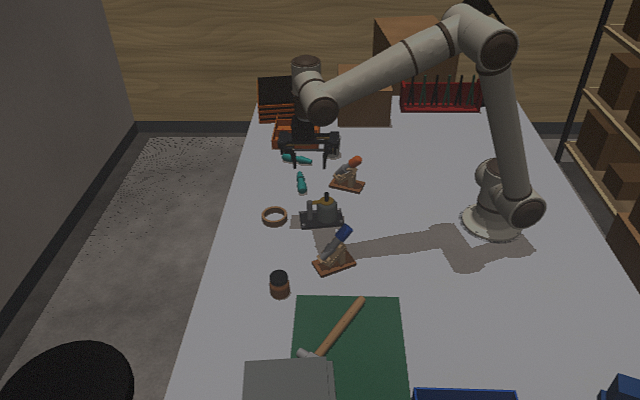

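View pics/wrist0.png

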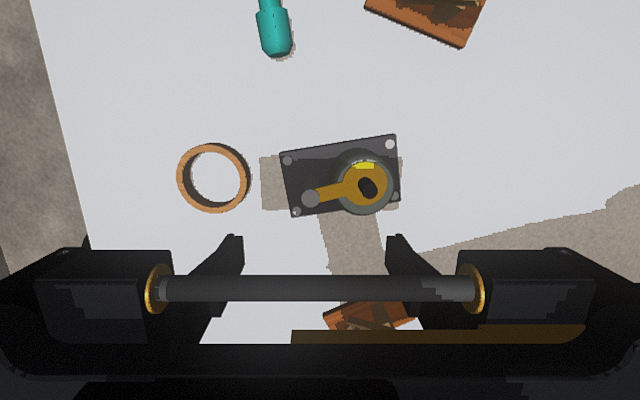

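The wrist picture shows the holder: knob at about (367,188) and pivot at (310,198). In the scene view the orange stake is at (218,195), and the blue one is under the gripper.

```bash
python3 - <<'E'
from h import *
W=np.load('wrist0.npz'); C=cal('wrist'); P=pts(W['d'],C); im=W['im']
hsv=cv2.cvtColor(im,cv2.COLOR_BGR2HSV)
roi=np.zeros((400,640),bool); roi[120:225,270:415]=1
def rep(n,m):
    q=P[m]; print(n,m.sum(),np.median(q,0).round(4),'mean',q.mean(0).round(4),'z',np.percentile(q[:,2],[2,50,98]).round(4),'xr',np.percentile(q[:,0],[1,99]).round(4),'yr',np.percentile(q[:,1],[1,99]).round(4))
z=P[...,2]
rep('knobtop',roi&(z>.1)); 
yel=roi&(hsv[...,0]>15)&(hsv[...,0]<35)&(hsv[...,1]>140)
rep('yellow',yel)
rep('layer75-90',roi&(z>.068)&(z<.079)&~yel)
piv=roi&(z>.079)&(z<.1); rep('79-100',piv)
rep('plate',roi&(z>.004)&(z<.03))
for u,v in [(367,188),(310,198),(365,185),(355,190),(330,193)]: print(u,v,P[v,u].round(4), hsv[v,u])
# rays: knob ~ top face, pivot
for n in ['scene','side']:
    S=np.load(n+'0.npz'); Cn=cal(n); Q=pts(S['d'],Cn); h=cv2.cvtColor(S['im'],cv2.COLOR_BGR2HSV)
    m=(h[...,0]<14)&(h[...,1]>170)&(h[...,2]>90)&(Q[...,2]>.05)&(Q[...,2]<.2)&(abs(Q[...,0]-.6)<.25)&(abs(Q[...,1])<.35)
    rep(n+' orange',m)
    ys,xs=np.nonzero(m); print(xs.min(),xs.max(),ys.min(),ys.max())
    x0,x1,y0,y1=(160,380,120,260) if n=='scene' else (250,380,130,290)
    cv2.imwrite(f'pics/{n}0c.png',cv2.resize(S['im'][y0:y1,x0:x1],None,fx=3.6,fy=3.6,interpolation=cv2.INTER_CUBIC))
cv2.imwrite('pics/w0c.png',cv2.resize(im[110:240,250:430],None,fx=4,fy=4,interpolation=cv2.INTER_CUBIC))
E
```

```text
knobtop 311 [ 0.5737 -0.0103  0.1116] mean [ 0.5828 -0.0232  0.1657] z [0.1009 0.1116 0.3842] xr [0.5641 0.6254] yr [-0.0815 -0.0003]
yellow 1616 [ 0.5803 -0.0055  0.0816] mean [ 0.581  -0.0071  0.0829] z [0.0796 0.0816 0.0833] xr [0.5493 0.6209] yr [-0.0305  0.0144]
layer75-90 1298 [ 0.5692 -0.001   0.0751] mean [ 0.5703 -0.0019  0.0741] z [0.0684 0.0751 0.077 ] xr [0.5369 0.6319] yr [-0.036  0.031]
79-100 1971 [ 0.5829 -0.0025  0.0818] mean [ 0.5873 -0.0046  0.0825] z [0.08   0.0818 0.089 ] xr [0.5491 0.6369] yr [-0.0295  0.016 ]
plate 4012 [ 0.616  -0.0165  0.0127] mean [ 0.6045 -0.0093  0.0131] z [0.0102 0.0127 0.0205] xr [0.514  0.6662] yr [-0.0504  0.052 ]
367 188 [ 0.5741 -0.0105  0.1122] [20 18 42]
310 198 [0.6295 0.0073 0.0857] [  9  16 114]
365 185 [ 0.5761 -0.0134  0.1117] [30 27 38]
355 190 [ 5.812e-01 -5.000e-04  8.210e-02] [ 20 194 150]
330 193 [0.608  0.0028 0.082 ] [ 20 195 148]
scene orange 93 [0.7553 0.0279 0.0008] mean [7.572e-01 2.700e-02 7.000e-04] z [-0.001   0.0008  0.0022] xr [0.7499 0.7651] yr [0.0152 0.0366]
211 223 186 201
side orange 31 [ 0.5799 -0.0332  0.0712] mean [ 0.5806 -0.0329  0.0713] z [0.0681 0.0712 0.0755] xr [0.576  0.5873] yr [-0.0351 -0.0292]
349 360 156 162
```

View pics/w0c.png

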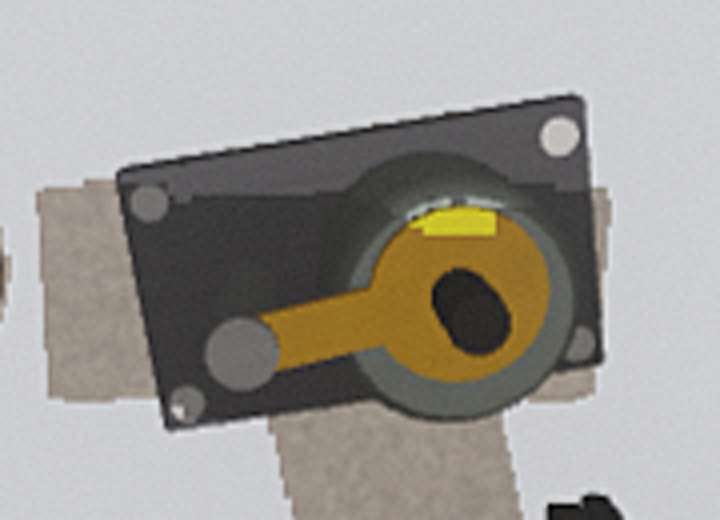

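View pics/scene0c.png

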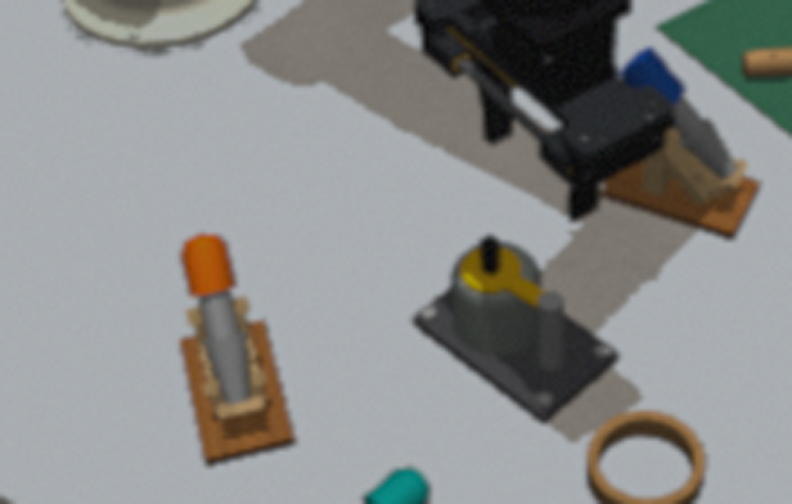

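```bash
python3 - <<'E'
from h import *
for n in ['scene','side','wrist']:
    c,f,R,t=C=cal(n); S=np.load(n+'0.npz'); Q=pts(S['d'],C)
    K=np.array([[f,0,c['cx']],[0,f,c['cy']],[0,0,1]])
    p=np.array([[0,0,0.],[.574,-.0105,.1117],[.63,.007,.086],[.6245,0,.222]])
    uv=cv2.projectPoints(p,cv2.Rodrigues(R)[0],t,K,None)[0]
    print(n,f,uv.reshape(-1,2).round(1).tolist(), (p@R.T+t)[:,2].round(3))
    d=S['d']
    if n=='scene':
        print([ (u,v,d[v,u],Q[v,u].round(3).tolist()) for u,v in [(218,195),(218,240),(296,193),(205,115),(340,250),(50,200),(600,150)]])
    if n=='side':
        print([ (u,v,d[v,u],Q[v,u].round(3).tolist()) for u,v in [(355,160),(326,200),(347,232),(274,216),(280,285),(500,235),(420,180)]])
    dd=(np.clip(d,0.2 if n=='wrist' else .8,.5 if n=='wrist' else 2.2)); dd=(255*(dd-dd.min())/np.ptp(dd)).astype(np.uint8)
    cv2.imwrite(f'pics/{n}_d.png',dd)
E
```

```text
scene 446.51433338392997 [[204.8, 114.7], [295.0, 187.3], [312.4, 202.7], [309.1, 167.4]] [1.618 1.232 1.229 1.128]
[(218, 195, np.float32(1.1826227), [0.488, -0.199, 0.131]), (218, 240, np.float32(1.2284138), [0.531, -0.244, 0.014]), (296, 193, np.float32(1.2409573), [0.58, -0.012, 0.094]), (205, 115, np.float32(1.5469834), [0.057, -0.021, 0.044]), (340, 250, np.float32(0.0), [1.266, -0.487, 1.015]), (50, 200, np.float32(1.3360136), [0.085, -0.564, -0.002]), (600, 150, np.float32(2.015977), [0.884, 1.452, -0.328])]
side 487.4806795886337 [[491.1, 222.1], [325.1, 192.6], [308.6, 201.5], [309.2, 167.1]] [1.687 1.656 1.661 1.584]
[(355, 160, np.float32(1.7741392), [0.47, -0.181, 0.134]), (326, 200, np.float32(1.6580778), [0.571, 0.003, 0.091]), (347, 232, np.float32(1.4635451), [0.501, 0.213, 0.131]), (274, 216, np.float32(1.740335), [0.758, -0.019, -0.001]), (280, 285, np.float32(1.399393), [0.693, 0.362, 0.056]), (500, 235, np.float32(1.6161937), [-0.008, 0.08, 0.011]), (420, 180, np.float32(1.8905222), [0.214, -0.245, 0.003])]
wrist 291.3215510113191 [[778.5, 173.6], [367.0, 187.9], [309.5, 197.8], [315.4, 249.9]] [0.392 0.281 0.311 0.179]
```

View pics/scene_d.png

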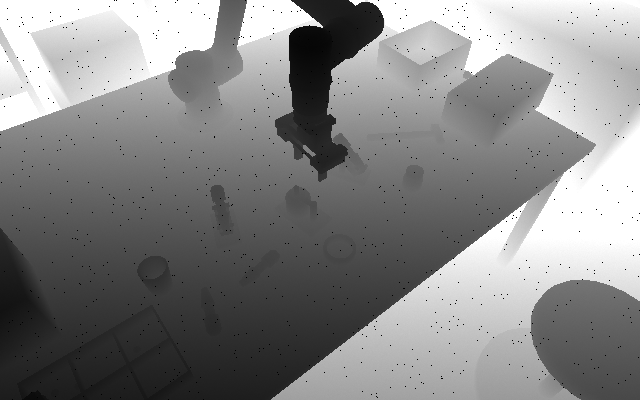

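```bash
python3 - <<'E'
from h import *
W=np.load('wrist0.npz'); C=cal('wrist'); P=pts(W['d'],C); im=W['im']; z=P[...,2]
hsv=cv2.cvtColor(im,cv2.COLOR_BGR2HSV)
roi=np.zeros((400,640),bool); roi[130:225,275:410]=1
def circ(m,zz,n):
    m=m.astype(np.uint8); k,l,s,_=cv2.connectedComponentsWithStats(m)
    b=1+np.argmax(s[1:,4]); cn=max(cv2.findContours((l==b).astype(np.uint8),0,1)[0],key=len)
    q=np.array([ray(u,v,zz,C)[:2] for u,v in cn[:,0]])
    (c,rr)=cv2.minEnclosingCircle((q*1000).astype(np.float32)); print(n,s[b,4],np.round(c,1),round(rr,1),'mean',P[l==b].mean(0).round(4)); return q
circ(roi&(z>.108)&(z<.116),.111,'knob')
q=circ(roi&(z>.071)&(z<.1)&((P[...,0]-.575)**2+P[...,1]**2<.05**2),.075,'block+')
dark=roi&(z>.082)&(z<.095)&(P[...,0]>.615); circ(dark,.087,'pin')
# robust circle fit r=36 on outer edge of block (left/bottom)
from scipy.optimize import least_squares
f=least_squares(lambda p:np.hypot(*(q-p[:2]).T)-.036,[.575,-.005],loss='soft_l1',f_scale=.001); print('blockfit',f.x.round(4),np.abs(f.fun).mean())
pl=roi&(z>.008)&(z<.016)
cn=np.vstack(cv2.findContours(pl.astype(np.uint8),0,1)[0])[:,0]
pq=np.array([ray(u,v,.012,C)[:2]*1000 for u,v in cn]).astype(np.float32)
print('plate',cv2.minAreaRect(pq))
H=[]
for n in ['scene','side']:
    S=np.load(n+'0.npz'); Cn=cal(n); Q=pts(S['d'],Cn); h=cv2.cvtColor(S['im'],cv2.COLOR_BGR2HSV)
    m=(h[...,0]<14)&(h[...,1]>150)&(Q[...,2]>.085)&(Q[...,2]<.2)&(abs(Q[...,0]-.48)<.1)&(abs(Q[...,1]+.19)<.1)
    ys,xs=np.nonzero(m); q=Q[m]; H.append(q); print(n,m.sum(),xs.min(),xs.max(),ys.min(),ys.max(),q.mean(0).round(4),q.min(0).round(3),q.max(0).round(3))
    R=(abs(Q[...,0]-.52)<.12)&(abs(Q[...,1]+.2)<.07)&(Q[...,2]>.002)&(Q[...,2]<.2)
    np.save(n+'_stk.npy',Q[R])
    g=R&(h[...,1]<60)&(Q[...,2]>.03); H.append(Q[g]); print('steel',g.sum(),Q[g].mean(0).round(4))
    # axis azimuth
    A=np.vstack(H[-2:]); w,V=np.linalg.eigh(np.cov(A.T)); print('pca',V[:,2].round(3))
E
```

```text
knob 207 [571.3  -7.6] 8.1 mean [ 0.5714 -0.0077  0.1114]
block+ 2808 [581.3   1.1] 44.4 mean [ 0.5764 -0.0038  0.0794]
pin 297 [627.    6.7] 12.1 mean [0.6285 0.0072 0.0854]
blockfit [ 0.5746 -0.0012] 0.004591762848076971
plate ((589.7785034179688, 1.2287788391113281), (149.44654846191406, 90.01544952392578), 9.116825103759766)
scene 101 211 223 186 201 [ 0.4808 -0.1977  0.1265] [ 0.458 -0.213  0.114] [ 0.497 -0.181  0.141]
steel 298 [ 0.5147 -0.2096  0.083 ]
pca [-0.634  0.253  0.731]
side 57 349 361 156 163 [ 0.4705 -0.1858  0.1338] [ 0.448 -0.2    0.116] [ 0.492 -0.174  0.147]
steel 128 [ 0.513  -0.2024  0.077 ]
pca [-0.601  0.221  0.768]
```

Request:
play_rows(
  plan=[
    [[3,3,-0.4,0,0,0],[6,5.35,-0.77,0,0,0],[10,5.35,-0.77,0,0,0],[13.1,5.35,-0.77,0,0,0],[13.1,5.35,-0.77,0,0,0]],
  ],
  hand=0.55,
)

```text
time_s: 0.78
tcp_pos: [0.5694, -0.0081, 0.089]
ee_rot: [[-0.006, -1.0, 0.0], [-0.001, 0.0, 1.0], [-1.0, 0.006, -0.001]]
wrist_force: [-0.5, 0.0, 0.6]
gripper_width: 0.573
```

Request:
play_rows(
  plan=[
    [[0,0,0,0,0,0],[0,0,0,0,0,0],[0,0,0,0,0,0],[0,0,0,0,0,0]],
  ],
  hand=0,
)

```text
time_s: 1.27
tcp_pos: [0.5709, -0.0078, 0.0921]
ee_rot: [[-0.001, -1.0, 0.0], [-0.0, 0.0, 1.0], [-1.0, 0.001, -0.0]]
wrist_force: [-6.8, -1.6, 4.0]
gripper_width: 0.183
```

Request:
play_rows(
  plan=[
    [[0,-0.36,-0.98,0,0,0],[0,-0.87,-1.9,0,0,0],[0,-1.54,-2.7,0,0,0],[0,-2.33,-3.38,0,0,0],[0,-3.24,-3.91,0,0,0]],
  ],
)

```text
time_s: 1.9
tcp_pos: [0.5978, -0.0496, 0.0919]
ee_rot: [[-0.015, -1.0, -0.001], [-0.004, -0.001, 1.0], [-1.0, 0.015, -0.004]]
wrist_force: [-11.7, -7.5, 10.9]
gripper_width: 0.173
```

Request:
play_rows(
  plan=[
    [[0,-0.98,-0.36,0,0,0],[0,-2.01,-0.55,0,0,0],[0,-3.05,-0.56,0,0,0],[0,-4.08,-0.39,0,0,0],[0,-5.07,-0.04,0,0,0]],
  ],
)

```text
time_s: 2.52
tcp_pos: [0.6518, -0.0499, 0.092]
ee_rot: [[-0.007, -1.0, -0.0], [-0.003, -0.0, 1.0], [-1.0, 0.007, -0.003]]
wrist_force: [-7.0, -1.7, 5.1]
gripper_width: 0.171
```

Request:
play_rows(
  plan=[
    [[0,0,0,0,0,0],[0,0,0,0,0,0]],
  ],
  hand=0.4,
)

```text
time_s: 2.78
tcp_pos: [0.6547, -0.0471, 0.0914]
ee_rot: [[0.001, -1.0, 0.0], [0.0, 0.0, 1.0], [-1.0, -0.001, 0.0]]
wrist_force: [1.0, 0.3, -0.1]
gripper_width: 0.318
```

Request:
play_rows(
  plan=[
    [[-2,0,0,0,0,0],[-6,0,0,0,0,0],[-12,0,0,0,0,0],[-14,3,-3,0,0,0],[-14,3,-3,0,0,0]],
  ],
)

```text
time_s: 3.4
tcp_pos: [0.6243, -0.0781, 0.2347]
ee_rot: [[0.006, -1.0, 0.001], [0.001, 0.001, 1.0], [-1.0, -0.006, 0.001]]
wrist_force: [0.2, -0.5, -0.2]
gripper_width: 0.4
```

```bash
python3 - <<'E'
from h import *
C=cal('wrist'); im,d=r.capture('wrist'); import pickle; pickle.dump((C,im,d),open('w1.pkl','wb'))
cv2.imwrite('pics/w1.png',im); print(r.sense()['joints'],-C[2].T@C[3])
im,d=r.capture('scene'); cv2.imwrite('pics/s1.png',cv2.resize(im[120:260,160:380],None,fx=3.6,fy=3.6))
E
```

```text
[ 7.63291527e+00  2.19988505e+01  1.89121121e+00 -3.33405102e-02
 -6.97278394e+01 -7.67780930e+00] [ 0.62386711 -0.1597839   0.39716576]
```

View pics/w1.png

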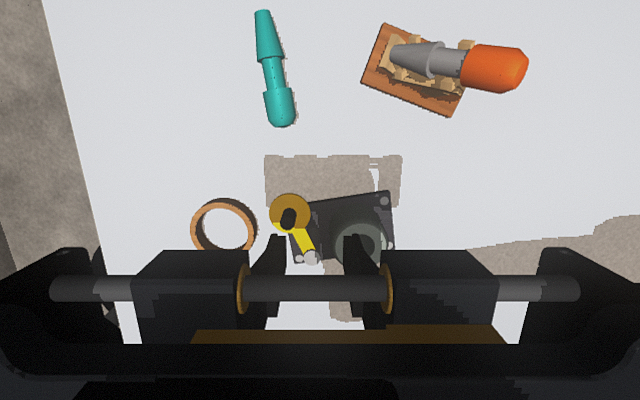

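View pics/s1.png

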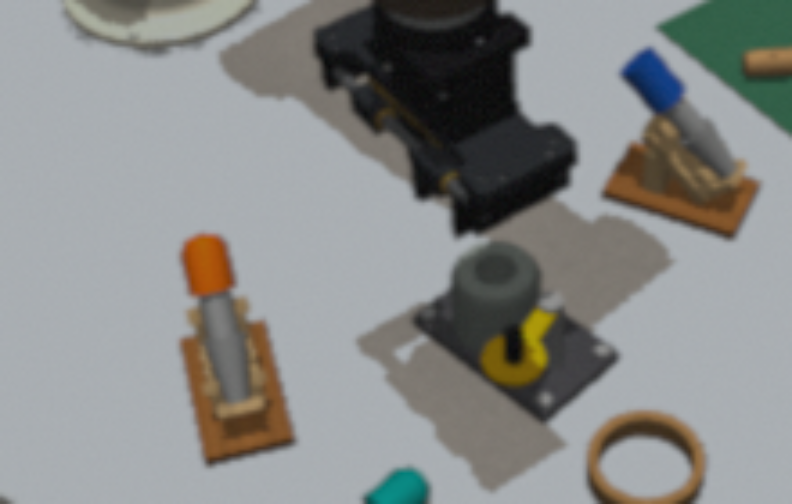

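The cover stands open and the bore shows at (495,268) in the enlarged scene crop. In the wrist view the orange head is at (495,68). Next I measure the stake axis.

```bash
python3 - <<'E'
from h import *
import pickle
from scipy.optimize import least_squares
C,im,d=pickle.load(open('w1.pkl','rb')); P=pts(d,C); h=cv2.cvtColor(im,cv2.COLOR_BGR2HSV); z=P[...,2]
def fit(q,name,tilt=True):
    def res(p):
        a=p[3]; ti=p[4] if len(p)>4 else np.pi/4
        u=np.array([np.cos(a)*np.sin(ti),np.sin(a)*np.sin(ti),np.cos(ti)])
        w=q-p[:3]; s=w@u; rad=np.linalg.norm(w-np.outer(s,u),axis=1)
        return rad-.018
    p0=np.r_[q.mean(0)-[0,0,.012],2.8]
    f=least_squares(res,p0,loss='soft_l1',f_scale=.001); a=f.x[3]
    u=np.array([np.cos(a),np.sin(a),1])/2**.5; u[2]=np.cos(np.pi/4); u[:2]=np.array([np.cos(a),np.sin(a)])*np.sin(np.pi/4)
    s=(q-f.x[:3])@u; top=f.x[:3]+u*np.percentile(s,99.5)
    print(name,len(q),'az',np.degrees(a).round(1),'res',np.abs(f.fun).mean().round(5),'top',top.round(4),'head108',(top-.022*u).round(4),'srange',np.percentile(s,[.5,99.5]).round(4)); return u
m=(h[...,0]<14)&(h[...,1]>150)&(z>.075)&(z<.2); m[:,:430]=0; m[150:]=0
m=cv2.erode(m.astype(np.uint8),np.ones((3,3)))>0
q=P[m]; print(q.min(0),q.max(0)); fit(q,'wrist')
st=np.zeros_like(m); st[35:90,380:470]=1; st&=(h[...,1]<60)&(z>.02); g=P[st]
# 2D axis from steel+head at own heights: midline per bins
A=P[st|m]; 
for n in ['scene','side']:
    S=np.load(n+'0.npz'); Cn=cal(n); Q=pts(S['d'],Cn); hh=cv2.cvtColor(S['im'],cv2.COLOR_BGR2HSV)
    mm=(hh[...,0]<14)&(hh[...,1]>150)&(Q[...,2]>.08)&(Q[...,2]<.2)&(abs(Q[...,0]-.48)<.1)&(abs(Q[...,1]+.19)<.1)
    fit(Q[mm],n)
    q=np.vstack([q,Q[mm]])
fit(q,'all')
# board direction of cradle
b=np.zeros_like(m); b[15:130,350:480]=1; b&=(z>.004)&(z<.02)
cn=np.vstack(cv2.findContours(b.astype(np.uint8),0,1)[0])[:,0]
print('cradle base',cv2.minAreaRect(np.array([ray(u,v,z[b].mean(),C)[:2]*1000 for u,v in cn]).astype(np.float32)),z[b].mean())
# socket bore and pivot, cover
k=(z>.106)&(z<.118)&(P[...,1]>-.09)&(P[...,1]<0.02)&(P[...,0]>.6)&(P[...,0]<.7); k[235:]=0; print('knob',P[k].mean(0),k.sum())
E
```

```text
[ 0.45414403 -0.21378138  0.11090901] [ 0.49490049 -0.17532062  0.14418932]
wrist 2128 az 165.3 res 0.00143 top [ 0.4523 -0.1897  0.1356] head108 [ 0.4673 -0.1937  0.1201] srange [0.0635 0.1062]
scene 101 az 162.5 res 0.00154 top [ 0.456  -0.1888  0.1325] head108 [ 0.4709 -0.1934  0.117 ] srange [0.0615 0.1017]
side 57 az 133.8 res 0.00411 top [ 0.4559 -0.1707  0.1352] head108 [ 0.4666 -0.182   0.1196] srange [0.0812 0.122 ]
all 2286 az 165.5 res 0.00152 top [ 0.4522 -0.1897  0.1357] head108 [ 0.4673 -0.1936  0.1201] srange [0.0893 0.1328]
cradle base ((499.66448974609375, -203.9190216064453), (70.507568359375, 125.15911865234375), 69.6939697265625) 0.012215516155639107
knob [ 0.65419276 -0.04747589  0.11109364] 184
```

```bash
cat >> h.py <<'E'
from scipy.spatial.transform import Rotation as Ro
def toolR(az,tilt,sgn=1):
    # tool x points down, tilted 'tilt' deg towards horizontal azimuth az ; y horizontal
    a=np.radians(az); t=np.radians(tilt); e=np.array([np.cos(a),np.sin(a),0])
    x=np.sin(t)*e+np.array([0,0,-np.cos(t)]); z=np.cross(x,np.array([np.cos(a-np.pi/2),np.sin(a-np.pi/2),0])*sgn)
    y=np.array([np.cos(a-np.pi/2),np.sin(a-np.pi/2),0])*sgn
    return np.c_[x,y,z]
def rel(T,R,p=None,R0=None):
    s=r.sense(); R0=s['ee_rot'] if R0 is None else R0; p=s['tcp_pos'] if p is None else p
    print('shift cm',(R0.T@(np.array(T)-p)*100).round(2),'rot',(Ro.from_matrix(R0.T@R).as_rotvec(degrees=True)/10).round(3))
E
python3 - <<'E'
from h import *
R=toolR(-20,20); print(R.round(3))
H=np.array([.467,-.1945,.120]); x=R[:,0]
for dz in (.11,):
    T=H+.019*x+[0,0,dz]; print(T); rel(T,R); rel(T,toolR(-20,0))
E
```

```text
[[ 0.321 -0.342 -0.883]
 [-0.117 -0.94   0.321]
 [-0.94   0.    -0.342]]
[ 0.47310648 -0.19672258  0.21214584]
shift cm [  1.92  15.12 -11.98] rot [-6.928  1.746 -1.217]
shift cm [  1.92  15.12 -11.98] rot [-7.002e+00  2.000e-03  5.000e-03]
```

Request:
play_rows(
  plan=[
    [[0,3,-2.4,-1,0,0],[0,6,-4.8,-2,0,0],[0,9,-7.2,-3,0,0],[0,12,-9.6,-4,0,0],[0,15.1,-12,-5,0,0]],
  ],
  hand=0.85,
)

```text
time_s: 4.12
tcp_pos: [0.4728, -0.1972, 0.23]
ee_rot: [[-0.002, -0.638, -0.77], [0.0, -0.77, 0.638], [-1.0, 0.001, 0.002]]
wrist_force: [-0.4, -0.9, 0.4]
gripper_width: 0.828
```

Request:
play_rows(
  plan=[
    [[0,0,0,-1,0,0],[0,0,0,-2,0,0],[0,0,0,-2,1,0],[0,0,0,-2,2,0],[0,0,0,-2,2,0]],
  ],
)

```text
time_s: 4.75
tcp_pos: [0.4664, -0.196, 0.2255]
ee_rot: [[0.283, -0.345, -0.895], [-0.169, -0.936, 0.308], [-0.944, 0.064, -0.324]]
wrist_force: [0.0, -1.3, 0.4]
gripper_width: 0.852
```

```bash
python3 - <<'E'
from h import *
s=r.sense(); print(s['joints'].round(1),s['tcp_pos'].round(4)); print(s['ee_rot'].round(3))
E
```

```text
[  1.4   0.8 -35.   16.2 -38.8  57.7] [ 0.4664 -0.196   0.2255]
[[ 0.283 -0.345 -0.895]
 [-0.169 -0.936  0.308]
 [-0.944  0.064 -0.324]]
```

```bash
python3 - <<'E'
from h import *
C=cal('wrist'); im,d=r.capture('wrist'); cv2.imwrite('pics/w2.png',im); P=pts(d,C); h=cv2.cvtColor(im,cv2.COLOR_BGR2HSV)
m=(h[...,0]<14)&(h[...,1]>150)&(P[...,2]>.08)&(P[...,2]<.16)&(np.hypot(P[...,0]-.47,P[...,1]+.19)<.06)
q=P[m]; print(m.sum(),q.mean(0),q.min(0),q.max(0),[a.mean() for a in np.nonzero(m)[::-1]])
from scipy.optimize import least_squares
az=np.radians(160); u=np.array([np.cos(az)*.7071,np.sin(az)*.7071,.7071])
f=least_squares(lambda p:np.linalg.norm(np.cross(q-p,u),axis=1)-.018,q.mean(0)-[0,0,.012],loss='soft_l1',f_scale=.001)
s=(q-f.x)@u; top=f.x+u*np.percentile(s,99.7); print('res',abs(f.fun).mean(),'top',top,'h108',top-.022*u,np.percentile(s,[.3,99.7]))
R=toolR(-20,20); rel([.467,-.1945,.12]+.019*R[:,0],R); print(r.sense()['joints'].round(1))
E
```

```text
1611 [ 0.4716765  -0.19474678  0.13245559] [ 0.44632545 -0.22180085  0.09197448] [ 0.49555757 -0.17449413  0.14435917] [np.float64(304.84109248913717), np.float64(232.12973308504036)]
res 0.0027925014788528525 top [ 0.45159807 -0.18824347  0.13636128] h108 [ 0.46621612 -0.193564    0.12080508] [0.01066851 0.0622578 ]
shift cm [12.   -0.82  3.94] rot [ 0.094  0.073 -0.341]
[  1.3   0.9 -34.5  16.2 -38.9  57.7]
```

View pics/w2.png

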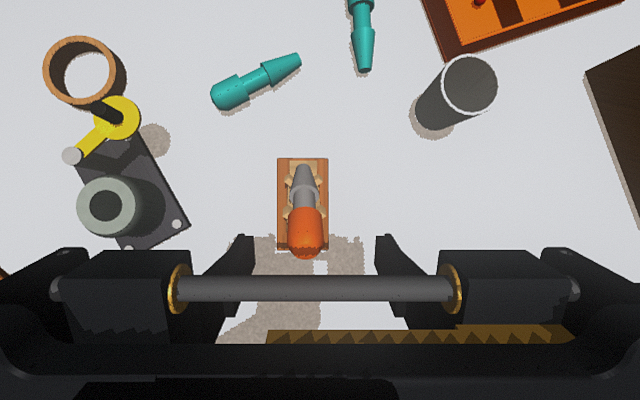

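```bash
cat > sock.py <<'E'
from h import *
from scipy.optimize import least_squares
C=cal('wrist'); im,d=r.capture('wrist'); P=pts(d,C); z=P[...,2]
near=np.hypot(P[...,0]-.57,P[...,1]+.003)<.05
m=near&(z>.068)&(z<.0785)
cs,hier=cv2.findContours(m.astype(np.uint8),cv2.RETR_CCOMP,cv2.CHAIN_APPROX_NONE)
o=max(range(len(cs)),key=lambda i:cv2.contourArea(cs[i])); 
hs=[i for i in range(len(cs)) if hier[0][i][3]==o and cv2.contourArea(cs[i])>100]
def w(c): return np.array([ray(u,v,.075,C)[:2] for u,v in c[:,0]])
for n,c,rr in [('outer',cs[o],.036)]+[('bore',cs[i],.017) for i in hs]:
    q=w(c); f=least_squares(lambda p:np.hypot(*(q-p[:2]).T)-p[2],[.57,-.003,rr],loss='soft_l1',f_scale=.001)
    print(n,len(q),f.x.round(4),abs(f.fun).mean().round(5))
print('zmean',z[m].mean())
E
python3 sock.py
```

```text
outer 189 [ 0.5684 -0.0059  0.0339] 0.00045
bore 82 [ 0.5687 -0.0049  0.0154] 0.00052
zmean 0.07427601726607053
```

Request:
play_rows(
  plan=[
    [[2,-0.4,2,0,0,-0.34],[5,-0.8,3.5,0.1,0.1,-0.34],[8,-0.8,3.9,0.1,0.1,-0.34],[10,-0.8,3.9,0.1,0.1,-0.34],[10,-0.8,3.9,0.1,0.1,-0.34]],
  ],
)

```text
time_s: 5.48
tcp_pos: [0.4724, -0.195, 0.1228]
ee_rot: [[0.328, -0.345, -0.879], [-0.12, -0.939, 0.324], [-0.937, -0.001, -0.35]]
wrist_force: [0.6, 1.1, 0.5]
gripper_width: 0.85
```

```bash
python3 - <<'E'
from h import *
R=toolR(-20,20); rel(np.array([.4665,-.194,.1205])+.019*R[:,0],R); s=r.sense();print(s['tcp_pos'],s['wrist_force'])
im,d=r.capture('wrist'); cv2.imwrite('pics/w3.png',im)
E
```

```text
shift cm [1.91 0.11 0.65] rot [-0.02  -0.047 -0.001]
[ 0.47243829 -0.19502481  0.12280393] [0.629302   1.14868523 0.47845883]
```

View pics/w3.png

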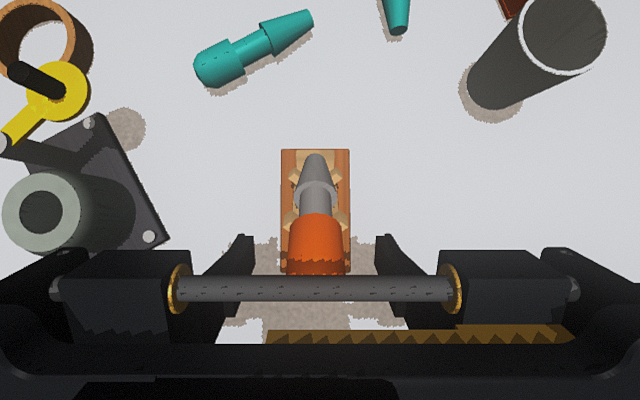

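Request:
play_rows(
  plan=[
    [[1,0.1,0.35,0,0,0],[1.9,0.1,0.65,0,0,0],[1.9,0.1,0.65,0,0,0]],
  ],
)

```text
time_s: 5.9
tcp_pos: [0.4721, -0.196, 0.1045]
ee_rot: [[0.332, -0.345, -0.878], [-0.12, -0.939, 0.323], [-0.936, -0.002, -0.353]]
wrist_force: [-0.0, -1.2, -0.4]
gripper_width: 0.848
```

Request:
play_rows(
  plan=[
    [[0,0,0,0,0,0],[0,0,0,0,0,0],[0,0,0,0,0,0],[0,0,0,0,0,0]],
  ],
  hand=0,
)

```text
time_s: 6.4
tcp_pos: [0.4715, -0.1957, 0.1041]
ee_rot: [[0.331, -0.345, -0.878], [-0.12, -0.939, 0.323], [-0.936, -0.002, -0.352]]
wrist_force: [-0.4, 0.4, 0.8]
gripper_width: 0.482
```

```bash
python3 - <<'E'
from h import *
s=r.sense();print(s['tcp_pos'],s['wrist_force'],s['moment'],s['gripper_width']*87); R0=s['ee_rot']; print((R0.T@[0,0,10]).round(2)); print(s['joints'].round(1))
E
```

```text
[ 0.47152985 -0.19566187  0.10410411] [-0.44721459  0.42840663  0.75014916] [0.18405271 0.68350193 0.02169886] 41.913400480489
[-9.36 -0.02 -3.52]
[ -3.2  10.1 -50.1  30.3 -11.5  44.3]
```

Request:
play_rows(
  plan=[
    [[0,0,0,0,0,0],[0,0,0,0,0,0],[0,0,0,0,0,0]],
  ],
  hand=0,
)

```text
time_s: 6.78
tcp_pos: [0.4716, -0.1955, 0.1041]
ee_rot: [[0.332, -0.344, -0.878], [-0.119, -0.939, 0.323], [-0.936, -0.002, -0.352]]
wrist_force: [-2.3, 3.2, 1.6]
gripper_width: 0.401
```

Request:
play_rows(
  plan=[
    [[-1.9,0,-0.7,0,0,0],[-4.7,0,-1.76,0,0,0],[-9.4,0,-3.5,0,0,0],[-12,0,-4.5,0,0,0],[-12,0,-4.5,0,0,0]],
  ],
)

```text
time_s: 7.4
tcp_pos: [0.4715, -0.1959, 0.2332]
ee_rot: [[0.333, -0.345, -0.877], [-0.119, -0.938, 0.324], [-0.935, -0.003, -0.354]]
wrist_force: [-1.1, -0.8, -4.1]
gripper_width: 0.404
```

```bash
cat > look.py <<'E'
from h import *
import sys
from scipy.optimize import least_squares
tag=sys.argv[1]
s=r.sense(); p=s['tcp_pos'];print(p,s['wrist_force'],s['gripper_width'],s['joints'].round(1)); G=p-.019*s['ee_rot'][:,0]; print('grasp pt',G)
B=[]
for n in ['scene','side']:
    C=cal(n); im,d=r.capture(n); Q=pts(d,C)
    uv=(C[2]@G+C[3]); u=int(uv[0]/uv[2]*C[1]+C[0]['cx']); v=int(uv[1]/uv[2]*C[1]+C[0]['cy'])
    B.append(cv2.resize(im[max(v-40,0):v+60,u-50:u+50],(400,400),interpolation=cv2.INTER_CUBIC))
cv2.imwrite(f'pics/{tag}.png',np.hstack(B))
C=cal('wrist'); im,d=r.capture('wrist'); cv2.imwrite(f'pics/{tag}w.png',im)
E
python3 look.py l4
```

```text
[ 0.47152013 -0.19590132  0.23320191] [-1.08692144 -0.76848614 -4.06322621] 0.4041439453673277 [ -0.4   0.1 -33.2  11.1 -37.6  62.5]
grasp pt [ 0.4651881  -0.19363396  0.25097167]
```

View pics/l4.png

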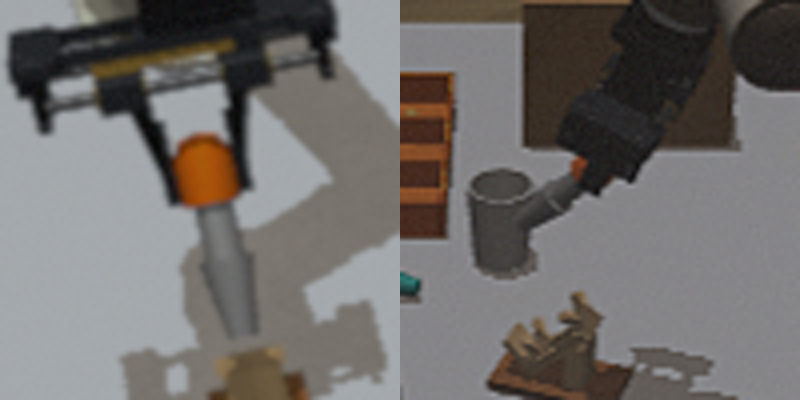

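View pics/l4w.png

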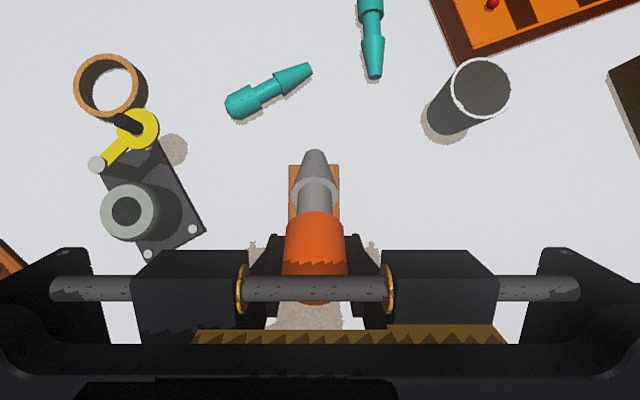

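```bash
cat > fit.py <<'E'
from h import *
from scipy.optimize import least_squares
s=r.sense(); R0=s['ee_rot']; p0=s['tcp_pos']
C=cal('wrist'); im,d=r.capture('wrist'); P=pts(d,C); h=cv2.cvtColor(im,cv2.COLOR_BGR2HSV)
T=(P-p0)@R0   # tool frame
g=np.array([-.019,0,0]); rho=np.linalg.norm(T-g,axis=-1)
org=(h[...,0]<14)&(h[...,1]>150)&(rho<.05)&(abs(T[...,1])<.025)
m=(d>0)&(abs(T[...,1])<.022)&(T[...,0]>.012)&(rho<.125)&(T[...,2]<.03)&(h[...,1]<70)&(P[...,2]>.03)
m|=org&(T[...,0]>-.03)
m=cv2.erode(m.astype(np.uint8),np.ones((3,3)))>0; q=T[m]
zs=np.array([0,.05,.0501,.085,.0851,.118,.124,.13]); rs=np.array([9,17,12,12,18,18,15,5])/1000
def un(p): 
    u=np.array([-np.cos(p[0])*np.cos(p[1]),np.sin(p[1]),np.sin(p[0])*np.cos(p[1])]); return u
def res(p):
    u=un(p); w=q-p[2:5]; t=w@u
    return np.linalg.norm(w-np.outer(t,u),axis=1)-np.interp(t,zs,rs)
best=min((least_squares(res,[np.radians(a),0,*(g-.108*un([np.radians(a),0]))],loss='soft_l1',f_scale=.001) for a in (10,25,40)),key=lambda f:f.cost)
p=best.x; u=un(p); o=p[2:5]; print(m.sum(),'res',abs(best.fun).mean().round(5),'angles',np.degrees(p[:2]).round(2),'u',u.round(4),'origin tool',o.round(4),'108pt',(o+.108*u).round(4))
print('world axis',(R0@u).round(3),'origin',(p0+R0@o).round(4))
np.savez('stk.npz',u=u,o=o)
v=im.copy(); v[m]=(0,255,0); cv2.imwrite('pics/fitmask.png',v)
E
python3 fit.py; python3 sock.py
```

```text
3544 res 0.00053 angles [23.59 -0.17] u [-0.9164 -0.003   0.4002] origin tool [ 0.0811  0.0003 -0.0447] 108pt [-0.0179 -0.0001 -0.0015]
world axis [-0.649  0.242  0.721] origin [ 0.5346 -0.2203  0.1683]
outer 179 [ 0.5683 -0.0059  0.0339] 0.00048
bore 76 [ 0.5687 -0.0051  0.0152] 0.00062
zmean 0.0742279457139015
```

View pics/fitmask.png

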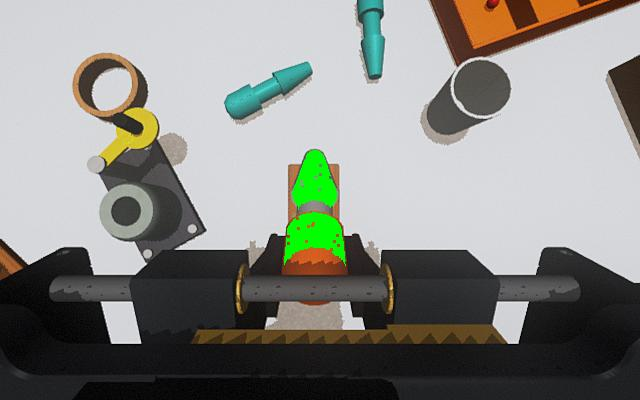

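```bash
cat > tgt.py <<'E'
from h import *
import sys
k=np.load('stk.npz'); u,o=k['u'],k['o']; s=r.sense(); R0=s['ee_rot'];p0=s['tcp_pos']
S=np.array([float(a) for a in sys.argv[1:4]])
a=R0@u; ax=np.cross(a,[0,0,1]); n=np.linalg.norm(ax); D=Ro.from_rotvec(ax/n*np.arctan2(n,a[2])).as_matrix() if n>1e-6 else np.eye(3)
R=D@R0; T=S-R@o
print('now axis',a.round(3),'origin',(p0+R0@o).round(4)); print('target tcp',T.round(4)); rel(T,R)
print('world up 1cm in tool',(R0.T@[0,0,1]).round(3),'X',(R0.T@[1,0,0]).round(3),'Y',(R0.T@[0,1,0]).round(3))
E
python3 tgt.py .5685 -.005 .115
```

```text
now axis [-0.65   0.242  0.721] origin [ 0.5352 -0.2203  0.1688]
target tcp [ 0.5605 -0.0021  0.2072]
shift cm [  2.73 -21.33  -0.96] rot [ 0.008 -4.39  -0.014]
world up 1cm in tool [-0.938 -0.001 -0.347] X [ 0.326 -0.345 -0.88 ] Y [-0.119 -0.939  0.324]
```

Request:
play_rows(
  plan=[
    [[0,-2,0,0,-0.8,0],[0,-5,0,0,-1.6,0],[0,-8,-0.2,0,-2.5,0],[0,-11.5,-0.5,0,-3.3,0],[0,-15,-0.7,0,-4,0]],
  ],
)

```text
time_s: 8.28
tcp_pos: [0.5303, -0.0566, 0.2333]
ee_rot: [[-0.315, -0.345, -0.884], [0.117, -0.939, 0.325], [-0.942, -0.001, 0.336]]
wrist_force: [0.1, 0.7, -3.4]
gripper_width: 0.405
```

Request:
play_rows(
  plan=[
    [[0,0,0,0,0,0],[0,0,0,0,0,0]],
  ],
)

```text
time_s: 8.52
tcp_pos: [0.5289, -0.0577, 0.2334]
ee_rot: [[-0.312, -0.345, -0.885], [0.115, -0.939, 0.325], [-0.943, -0.001, 0.333]]
wrist_force: [-0.4, 0.5, -2.9]
gripper_width: 0.405
```

```bash
python3 tgt.py .5685 -.005 .115; python3 -c "
from h import *
print(r.sense()['joints'].round(1))"
```

```text
now axis [-0.067  0.027  0.997] origin [ 0.5431 -0.0631  0.142 ]
target tcp [ 0.5605 -0.0021  0.2072]
shift cm [ 2.12 -6.3  -1.86] rot [-0.004 -0.414 -0.013]
world up 1cm in tool [-0.943 -0.001  0.333] X [-0.312 -0.345 -0.885] Y [ 0.115 -0.939  0.325]
[  6.   22.9   4.1  -8.5 -88.7  65.3]
```

Request:
play_rows(
  plan=[
    [[0,-3,-0.9,0,-0.2,0],[0,-6.3,-1.4,0,-0.4,0],[1.2,-6.3,-1.7,0,-0.4,0],[2.1,-6.3,-1.86,0,-0.4,0],[2.1,-6.3,-1.86,0,-0.4,0]],
  ],
)

```text
time_s: 9.15
tcp_pos: [0.5594, -0.0027, 0.2085]
ee_rot: [[-0.374, -0.345, -0.861], [0.138, -0.938, 0.317], [-0.917, -0.001, 0.398]]
wrist_force: [-0.7, 0.5, -2.3]
gripper_width: 0.408
```

```bash
python3 fit.py; python3 tgt.py .5685 -.005 .115;python3 look.py l5
```

```text
2812 res 0.00064 angles [23.84  0.14] u [-0.9146  0.0025  0.4042] origin tool [ 0.0796 -0.0003 -0.0445] 108pt [-0.0192 -0.     -0.0009]
world axis [-0.007 -0.001  1.   ] origin [ 0.5681 -0.0055  0.1178]
now axis [-0.009 -0.001  1.   ] origin [ 0.5688 -0.0055  0.1185]
target tcp [ 0.5604 -0.0021  0.2058]
shift cm [ 0.3  -0.07 -0.16] rot [ 0.009 -0.045  0.02 ]
world up 1cm in tool [-0.918 -0.001  0.397] X [-0.372 -0.345 -0.862] Y [ 0.138 -0.938  0.316]
[ 0.55996312 -0.0026664   0.20918654] [ 0.10003891  0.67868061 -3.39369776] 0.4035522078179485 [  9.6  28.4   9.4 -11.4 -91.5  62. ]
grasp pt [ 0.56703381 -0.00529348  0.22662511]
```

View pics/l5.png

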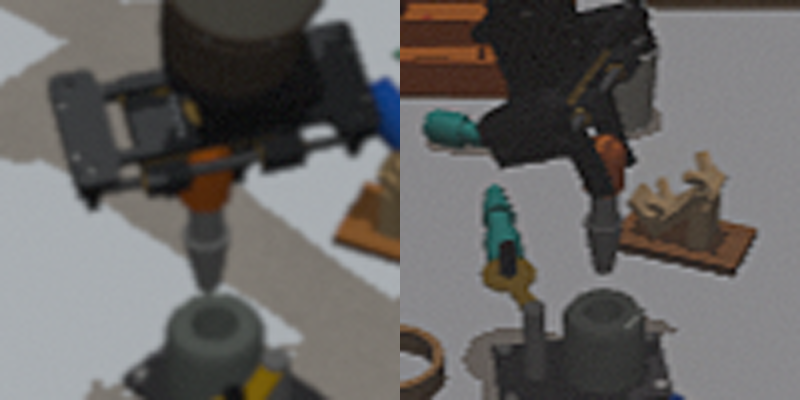

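View pics/l5w.png

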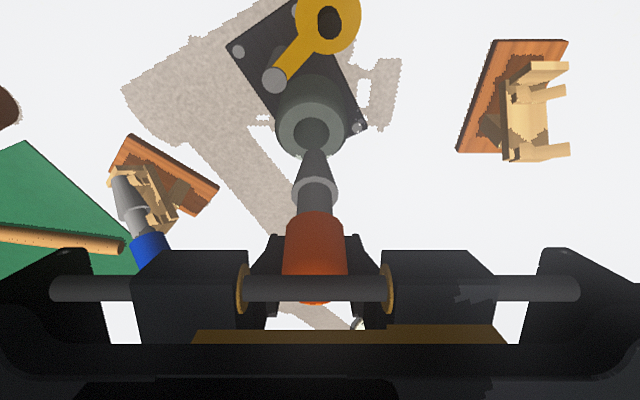

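Request:
play_rows(
  plan=[
    [[1.5,-0.07,-0.65,0,-0.04,0],[3,-0.07,-1.3,0,-0.04,0],[4.5,-0.07,-1.95,0,-0.04,0],[6.2,-0.07,-2.7,0,-0.04,0],[6.2,-0.07,-2.7,0,-0.04,0]],
  ],
)

```text
time_s: 9.98
tcp_pos: [0.5598, -0.0011, 0.139]
ee_rot: [[-0.383, -0.345, -0.857], [0.14, -0.939, 0.315], [-0.913, 0.0, 0.408]]
wrist_force: [0.7, -0.3, -4.4]
gripper_width: 0.403
```

```bash
python3 tgt.py .5685 -.005 .030;python3 look.py l6
```

```text
now axis [ 0.003 -0.003  1.   ] origin [ 0.5677 -0.0037  0.0482]
target tcp [ 0.5604 -0.0021  0.1208]
shift cm [ 1.63  0.07 -0.83] rot [0.005 0.021 0.012]
world up 1cm in tool [-0.913  0.     0.408] X [-0.383 -0.345 -0.857] Y [ 0.14  -0.939  0.315]
[ 0.55984855 -0.00109476  0.13903145] [ 0.70685682 -0.30742751 -4.44306604] 0.4034775718183902 [  9.6  32.    5.  -11.7 -84.3  63.6]
grasp pt [ 0.56712016 -0.00376287  0.15638094]
```

View pics/l6.png

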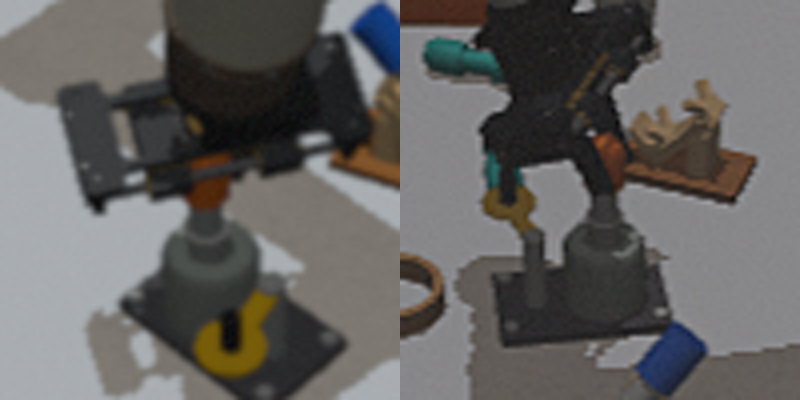

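View pics/l6w.png

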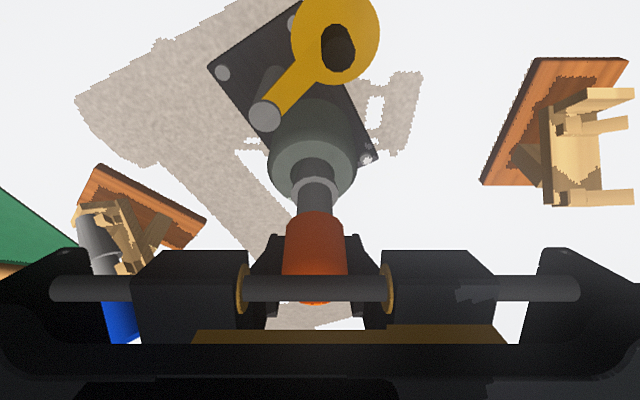

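Request:
play_rows(
  plan=[
    [[0.5,0.07,-0.25,0,0,0],[1.0,0.07,-0.48,0,0,0],[1.5,0.07,-0.75,0,0,0],[1.5,0.07,-0.75,0,0,0]],
  ],
)

```text
time_s: 10.62
tcp_pos: [0.5618, -0.0009, 0.1242]
ee_rot: [[-0.378, -0.345, -0.859], [0.142, -0.939, 0.314], [-0.915, -0.004, 0.403]]
wrist_force: [-0.0, 3.4, -3.4]
gripper_width: 0.406
```

```bash
python3 tgt.py .5685 -.005 .025; python3 fit.py
```

```text
now axis [-0.003 -0.006  1.   ] origin [ 0.5702 -0.0033  0.0334]
target tcp [ 0.5604 -0.0021  0.1158]
shift cm [ 0.81  0.16 -0.26] rot [ 0.014 -0.005  0.032]
world up 1cm in tool [-0.915 -0.004  0.403] X [-0.378 -0.345 -0.859] Y [ 0.142 -0.939  0.314]
6749 res 0.00437 angles [39.41  0.41] u [-0.7726  0.0071  0.6349] origin tool [ 0.0759 -0.0006 -0.0752] 108pt [-0.0075  0.0002 -0.0066]
world axis [-0.256  0.083  0.963] origin [ 0.598  -0.0132  0.0244]
```

```bash
python3 -c "
import numpy as np; np.savez('stk.npz',u=[-.9146,.0025,.4042],o=[.0796,-.0003,-.0445])"
```

Request:
play_rows(
  plan=[
    [[0.2,-0.1,-0.05,0,0,0],[0.36,-0.2,-0.12,0,0,0],[0.36,-0.2,-0.12,0,0,0]],
  ],
)

```text
time_s: 11.05
tcp_pos: [0.5619, -0.0001, 0.1207]
ee_rot: [[-0.378, -0.345, -0.859], [0.14, -0.939, 0.315], [-0.915, -0.002, 0.404]]
wrist_force: [0.4, 2.9, -0.4]
gripper_width: 0.403
```

Request:
play_rows(
  plan=[
    [[0.1,-0.1,-0.03,0,0,0],[0.2,-0.15,-0.06,0,0,0],[0.2,-0.15,-0.06,0,0,0]],
  ],
)

```text
time_s: 11.42
tcp_pos: [0.5619, 0.0009, 0.1182]
ee_rot: [[-0.379, -0.345, -0.859], [0.14, -0.939, 0.315], [-0.915, -0.001, 0.404]]
wrist_force: [-0.3, -0.9, -4.4]
gripper_width: 0.403
```

Request:
play_rows(
  plan=[
    [[0.1,0,-0.04,0,0,0],[0.18,0,-0.08,0,0,0],[0.18,0,-0.08,0,0,0]],
  ],
)

```text
time_s: 11.8
tcp_pos: [0.5619, 0.0009, 0.1175]
ee_rot: [[-0.379, -0.344, -0.859], [0.14, -0.939, 0.315], [-0.915, -0.001, 0.404]]
wrist_force: [-2.4, -2.2, 2.8]
gripper_width: 0.403
```

Request:
play_rows(
  plan=[
    [[0.1,0.05,-0.04,0,0,0],[0.18,0.1,-0.08,0,0,0],[0.18,0.1,-0.08,0,0,0]],
  ],
)

```text
time_s: 12.18
tcp_pos: [0.5619, 0.0007, 0.1173]
ee_rot: [[-0.378, -0.343, -0.86], [0.14, -0.939, 0.313], [-0.915, -0.002, 0.403]]
wrist_force: [-3.4, 0.3, 9.9]
gripper_width: 0.403
```

```bash
python3 tgt.py .5685 -.005 .025; python3 look.py l7; python3 - <<'E'
from h import *
C=cal('wrist'); im,d=r.capture('wrist'); cv2.imwrite('pics/l7c.png',cv2.resize(im[100:320,220:420],None,fx=2.7,fy=2.7,interpolation=cv2.INTER_CUBIC))
E
```

```text
now axis [-0.003 -0.004  1.   ] origin [ 0.5702 -0.0018  0.0265]
target tcp [ 0.5605 -0.0021  0.1158]
shift cm [ 0.15  0.32 -0.03] rot [ 0.011 -0.006  0.025]
world up 1cm in tool [-0.915 -0.002  0.403] X [-0.378 -0.343 -0.86 ] Y [ 0.14  -0.939  0.313]
[0.56188928 0.00072038 0.11729639] [-3.36856105  0.34583494  9.8584182 ] 0.4030632542544494 [  9.7  33.2   3.8 -11.8 -81.6  64.1]
grasp pt [ 0.56907092 -0.00194819  0.13468324]
```

View pics/l7.png

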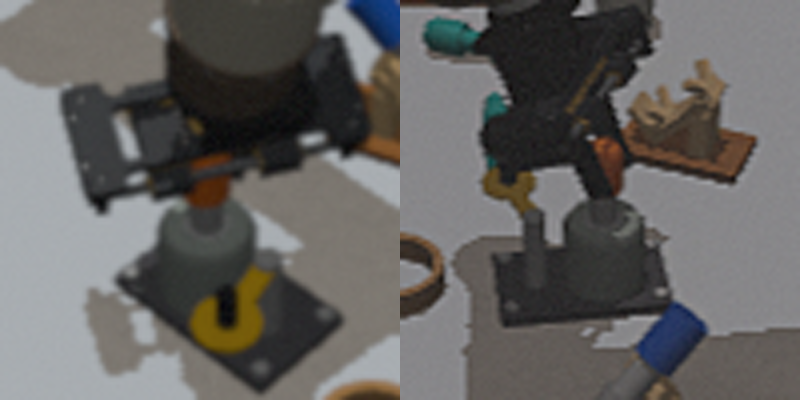

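View pics/l7c.png

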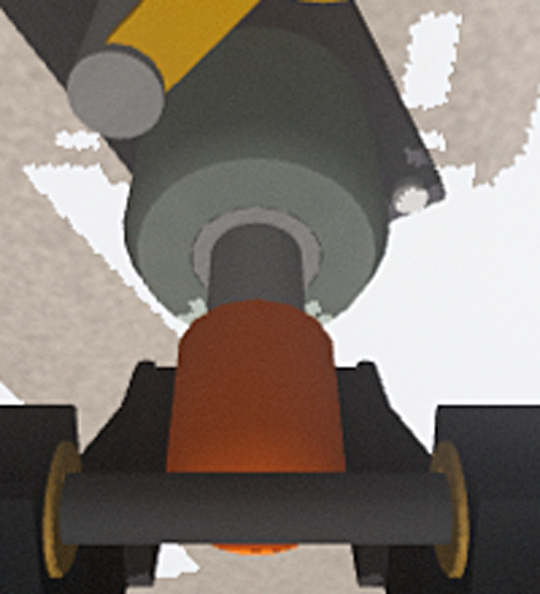

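The shoulder ring looks flush in the mouth at about (257,250). I'll check its height against the block's top face.

```bash
python3 - <<'E'
from h import *
C=cal('wrist'); im,d=r.capture('wrist'); P=pts(d,C)
# crop coords /2.7 + offset
for n,pp in [('shoulder',[(205,255),(312,255),(258,216),(215,228),(300,228)]),('block',[(165,235),(350,235),(258,180),(200,190),(310,190)])]:
    for x,y in pp:
        u=int(220+x/2.7); v=int(100+y/2.7); print(n,u,v,np.median(P[v-1:v+2,u-1:u+2].reshape(-1,3),0).round(4))
E
```

```text
shoulder 295 194 [0.5762 0.0103 0.0755]
shoulder 335 194 [ 0.5668 -0.0161  0.0756]
shoulder 315 180 [ 0.583  -0.0071  0.0756]
shoulder 299 184 [0.5836 0.0042 0.0758]
shoulder 331 184 [ 0.576  -0.0163  0.0757]
block 281 187 [0.5856 0.0171 0.0759]
block 349 187 [ 0.569  -0.027   0.0754]
block 315 166 [ 0.5932 -0.0108  0.0755]
block 294 170 [0.5951 0.003  0.0757]
block 334 170 [ 0.5866 -0.0217  0.0757]
```

Request:
play_rows(
  plan=[
    [[-0.2,0,0.09,0,0,0],[-0.2,0,0.09,0,0,0]],
  ],
)

```text
time_s: 12.68
tcp_pos: [0.5619, 0.0008, 0.1174]
ee_rot: [[-0.378, -0.344, -0.859], [0.141, -0.939, 0.314], [-0.915, -0.002, 0.404]]
wrist_force: [-2.7, 0.3, 3.7]
gripper_width: 0.405
```

Request:
play_rows(
  plan=[
    [[0,0,0,0,0,0],[0,0,0,0,0,0],[0,0,0,0,0,0],[0,0,0,0,0,0]],
  ],
  hand=0.8,
)

```text
time_s: 13.18
tcp_pos: [0.5622, 0.0006, 0.1168]
ee_rot: [[-0.378, -0.345, -0.859], [0.141, -0.939, 0.315], [-0.915, -0.002, 0.403]]
wrist_force: [-0.4, -0.7, 0.3]
gripper_width: 0.758
```

Request:
play_rows(
  plan=[
    [[-1.5,0,0,0,0,0],[-4,0,0,0,0,0],[-8,0,0,0,0,0],[-12,0,0,0,0,0],[-12,0,0,0,0,0]],
  ],
)

```text
time_s: 13.8
tcp_pos: [0.61, -0.0171, 0.2309]
ee_rot: [[-0.37, -0.345, -0.863], [0.141, -0.939, 0.315], [-0.919, -0.005, 0.395]]
wrist_force: [-0.5, 0.4, -0.0]
gripper_width: 0.803
```

```bash
python3 look.py l8; python3 - <<'E'
from h import *
for n in ['scene','side']:
    im,d=r.capture(n); cv2.imwrite(f'pics/f_{n}.png',im)
C=cal('wrist'); im,d=r.capture('wrist'); P=pts(d,C); h=cv2.cvtColor(im,cv2.COLOR_BGR2HSV)
m=(np.hypot(P[...,0]-.57,P[...,1]+.002)<.03)&(P[...,2]>.1)&(P[...,2]<.2)&(h[...,0]<14)&(h[...,1]>120)
q=P[m]; print('head',m.sum(),np.percentile(q,[1,99],axis=0).round(4))
E
```

```text
[ 0.61002948 -0.01705571  0.2308778 ] [-0.46038703  0.38732604 -0.03577243] 0.8031818006152199 [  7.7  32.6  19.7 -11.  -97.6  62.7]
grasp pt [ 0.61705102 -0.01972798  0.24832937]
head 1416 [[ 0.561  -0.0194  0.1114]
 [ 0.5881  0.0127  0.155 ]]
```

View pics/l8w.png

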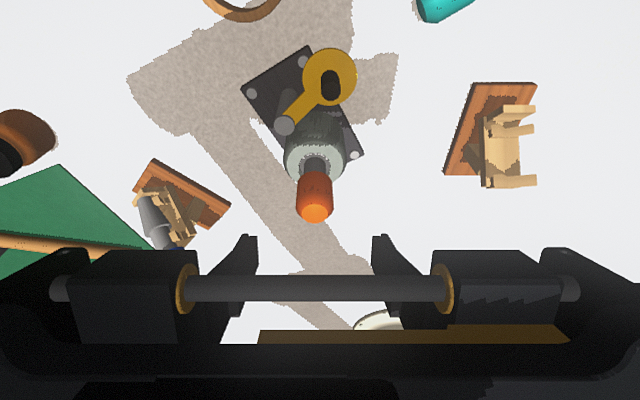

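View pics/f_side.png

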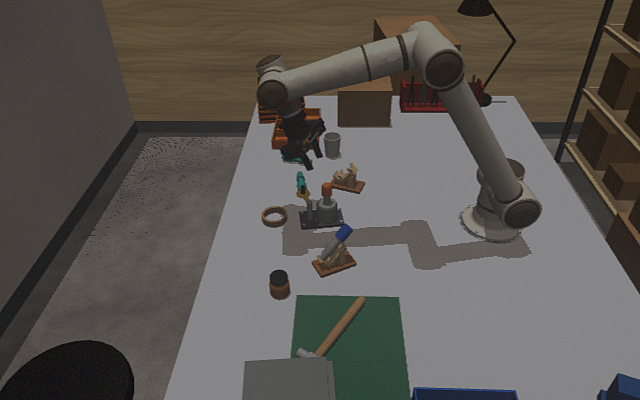

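View pics/f_scene.png

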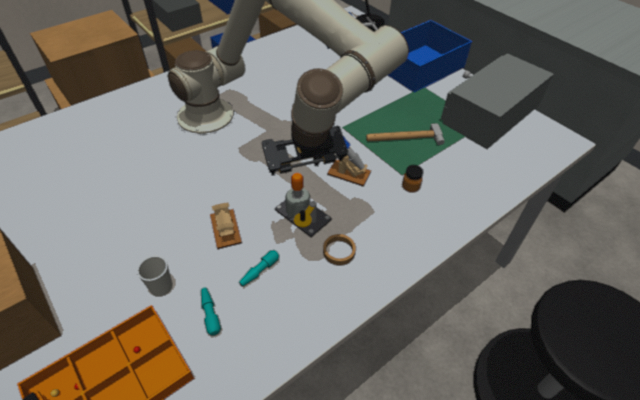

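The stake stands upright at (297,185) in the scene view. Its top is at 0.155 m, which is the height expected when fully home. The cover is open and the bystanders haven't moved, so I'm handing in.

```bash
python3 -c "
from station import r
print(r.finish_job())"
```

```text
the job is handed in; nothing more can be done
None
```

The orange-headed stake is standing upright in the socket with its taper home, and the job is handed in at about 14 s of the 51 s allowed. I pinched the knob and swung the dust cover about 100° open. Then I lifted the stake from its cradle, turned it upright and lowered it in by hand. I held it until the taper was home, then let go and backed off.

**Last checks:**
- **Stake:** before release, the taper's shoulder was level with the block's top, both at 0.0755 m. After release, the head's top was at 0.155 m, as expected for fully home.
- **Cover:** it reads about 1.85 rad open, past the 1.2 needed.
- **Surroundings:** in the final pictures, the blue-headed stake, the turquoise look-alikes and the other things are where they started. The gripper is clear, with no force on it.

**Disagreements:**
- **Socket position:** my camera measurement of the socket's centre was about 3 mm off in y. The stake touched the side of the bore on the way down with about 3 N, and I corrected for it.
- **Stake fit:** one fit of the stake's pose made inside the socket was bad, because it picked up points on the block. I discarded it and used the earlier one.

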